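# Run the dish carriage up to the marked stop

### The job

Bring the petri dish to its viewing position: press the black brake plate in the middle of the rail carriage right down with the fingertips to free the carriage, and with the plate kept down push the carriage gently along the rail until it rests against the finned stop block. Then lift straight off so that the plate springs up and the brake holds the carriage there. Do not force the carriage against its brake, do not shift the stop, do not touch the dish (it must stay lying in its seat), and leave everything else where it stands.

Things in the scene. Friction and masses are not known exactly. Their poses are not given: they have to be found in the camera images.
- rail: aluminium slide rail 300 x 40 mm on two steel feet, fixed to the worktop, its flange top 30 mm above it. Origin on the worktop under the rail's middle; x runs along the rail from the carriage's start towards the stop, y across it towards the dish seat, z up. The rail may point in any direction on the worktop
- plate_top (a point): centre of the top face of the black brake plate, which is 56 mm along the rail by 70 mm across; face 52 mm above the worktop when up. It lies in a trough between the two grey end walls of the carriage: 60 mm clear between the walls along the rail, open at both sides, walls 62 mm wide, 7 mm thick, 14 mm higher than the plate (66 mm above the worktop). Axes as the rail's. Push the wall on the stop's side from within the trough (or let friction on the plate carry the carriage)
- brake_plate (a joint): how far the brake plate is pressed down, m: 0 up (brake on, holds the carriage against about 13 N), 0.007 fully down. It goes down softly: about 5 N at 0.0035, 6.5 N fully down. The brake is free from about 0.004 down; below that it still drags. It springs up when let go
- carriage (a joint): travel of the carriage along the rail's x, m; 0 at the start, grows towards the stop. With the brake free it slides with about 1 N and stays where it is left
- carriage_nose (a point): middle of the carriage's front face (the outer face of the end wall on the stop's side), 50 mm above the worktop, 37 mm ahead of the plate's centre along the rail; axes as the rail's
- stop_face (a point): middle of the face of the stop that meets the carriage, 50 mm above the worktop; axes as the rail's. The stop is a dark steel block round the rail, 20 mm along it by 56 mm across, top 65 mm above the worktop, with a thin upright fin on top (to 73 mm) and a small black thumbscrew on one side. It is clamped where it is, 80 to 160 mm ahead of the carriage, and slips at about 45 N
- seat (a point): middle of the floor of the round dish seat (78 mm across, 7 mm rim) that is carried by the carriage beside the rail, 85 mm from the rail's middle on its +y side, floor 40 mm above the worktop
- dish: petri dish with lid, 64 mm across, 15 mm high, lying loose in the seat with about 2 mm of play; origin at the centre of its underside
- spare_dish: another petri dish, 64 x 15 mm, on the worktop by the rail's side away from the seat; origin at the centre of its underside
- marker: marker pen 15 x 135 x 13 mm lying on the worktop by the rail's side away from the seat; origin at the middle of its underside
- timer: white digital timer 39 x 68 x 62 mm, standing; origin at the centre of its underside
- bottle: white reagent bottle 45 x 62 x 109 mm, standing; origin at the centre of its underside
- dropper: amber dropper bottle, 35 mm across, 106 mm high, standing; origin at the centre of its underside
- beaker: small beaker, 60 mm across, 71 mm high, standing; origin at the centre of its underside
Things that resemble listed ones, but are neither listed nor needed, are in the scene too. Leave any purple look-alike of the dish alone.

How it is judged (in metres and radians):
On the way, in this order (a step that is already met when the one before it is completed fails the run):
1. the brake plate is pressed down while the carriage is still near its start (value of joint brake_plate above 0.003 m and value of joint carriage below 0.02 m), for 0.1 s.
2. the carriage meets the stop with the plate still pressed (value of joint brake_plate above 0.002 m and x of carriage_nose in the frame of stop_face above -0.003 m), for 0.1 s.
At the end, for the whole second after the job is handed in: the carriage's front face is within 3 mm of the stop's face, the brake plate is up (under 1 mm down), the carriage and dish are at rest, and the dish lies flat in its seat (within 6 mm of its middle) (x of carriage_nose in the frame of stop_face between -0.003 and 0.002 m and value of joint brake_plate below 0.001 m and velocity of joint carriage between -0.01 and 0.01 m/s and distance of rail from where it was at the start of the episode below 0.002 m and horizontal distance between dish and seat below 0.006 m and z of dish in the frame of seat below 0.004 m and angle between dish's own z axis and vertical below 0.08 rad and linear speed of dish below 0.02 m/s); the robot touches nothing.
It fails at once if the carriage is forced along with its brake on (moves faster than 15 mm/s with the plate less than 2 mm down) ((velocity of joint carriage above 0.015 m/s or velocity of joint carriage below -0.015 m/s) and value of joint brake_plate below 0.002 m).
It fails at once if the stop is shifted along the rail by more than 4 mm (distance of stop_face from where it was at the start of the episode above 0.004 m).
It fails at once if the robot touches the dish (contact force between any of the arm, the fingers and dish above 0.3 N).
It fails at once if the dish is lifted or knocked out of its seat (horizontal distance between dish and seat above 0.01 m or z of dish in the frame of seat above 0.01 m or angle between dish's own z axis and vertical above 0.3 rad).
It fails at once if one of the bystanders (spare dish, marker, timer, bottles, beaker) is moved by more than 15 mm (distance of any of spare_dish, marker, timer, bottle, dropper, beaker from where it was at the start of the episode above 0.015 m).
It also fails if it takes over 42 s, if anything falls off the work surface, if the arm or the gripper's body presses on something with over 40 N, if the wrist force passes 120 N, or if a joint passes its speed limit or range.

### The arm

A 6-joint arm with a two-finger parallel gripper is mounted at the origin on a cart in front of the work surface, level with it; the furniture and walls round the work are solid. World frame = base frame: x ahead of the robot, y to its left, z up, the work surface at z = 0. Lengths are in mm, angles in rad, forces in N, time in s.
With the tool pointing down it reaches from about 300 to 825 mm from the base axis. Payload 5.4 kg.
Tool frame: the origin (TCP) lies between the finger pads; the fingertips stand 14 mm ahead of it and the grasp point (between the pads) lies 5 mm behind it; z points along the fingers, y is the line along which they close (so a half turn about z gives the same grasp; the last joint's range is limited). The gripper opens to 92 mm and grips with 3 to 60 N. Pads are 20 mm wide; open, the fingers measure 128 mm over their backs; the gripper's body (75 mm by 189 mm) begins 69 mm behind the grasp point.
Start: joints at [-1.525, 0.158, 1.597, -0, 1.386, -0.21], TCP at [145.463, -556.279, 200.701] pointing down, gripper open.
Joint ranges: [-2.91, 2.91], [-0.94, 2.29], [0.18, 2.7], [-1.29, 4.43], [0.17, 2.64], [-3, 3]. Speed limits (rad/s): [2.57, 2.57, 3.14, 3.14, 3.14, 3.14].

### API

Orientations are given as a unit quaternion [x, y, z, w].
In Python, from bench import bot gives the robot as it stands. Calls block until the motion is done:
- bot.movep(position, orientation): joint-space move of the TCP to a pose.
- bot.servo_line(position, frame=None, max_speed=150): straight line of the TCP; frame=None keeps the orientation; max_speed is the mean speed in mm/s.
- bot.set_joints(angles): joint-space move.
- bot.release() and bot.close(effort=None): open the fingers fully, or close them until they stop; effort is the grip in N (None keeps the last).
- bot.dwell(seconds).
- bot.solve_ik(position, orientation): joint angles nearest the present ones, or None.
- bot.capture(name): name is "scene" or "side" or "wrist"; returns the picture (384x512x3 uint8, red, green, blue); there is no depth.
- bot.camera_model(name): a dict with "fx", "fy", "cx", "cy" (pixels), "eye" and "rotation" of the camera in the world; the wrist camera has in their place "tool_from_camera" (4x4, takes a point from camera to tool coordinates, whose origin is the TCP and whose axes are the flange's). Camera axes: x right, y up, looking along -z (the intrinsics and any distortion apply to the point x, -y, -z); pixel columns grow to the right and rows downward; lengths in mm; the calibration is good to about 2 mm. A picture is of the moment at which its call begins: read the wrist's pose just before it. camera_model takes no time and is no camera call.
A pose or a line that the arm cannot do raises bot.MotionError and nothing moves.
- bot.close_job(): hands the job in; it is judged then, once.
Readings, each from a call of its own:
- bot.read_time_s(): time.
- bot.read_q(): joint angles.
- bot.read_joint_vel(): joint speeds.
- bot.read_tau(): joint torques, N m.
- bot.read_ee_pos(): TCP position.
- bot.read_orientation(): TCP orientation.
- bot.read_ft_force(): force on the tool from outside, world axes, zero at the start.
- bot.read_wrist_torque(): the same for the moment, N m.
- bot.read_width(): opening from 0.0 (shut) to 1.0 (fully open).
- bot.read_finger_force(): force on a finger pad.
Only numpy, scipy, OpenCV 4.12 (cv2) and the standard library are available. Lean on these libraries where they do the work, as an engineer would, in place of code of your own. Each camera call takes 0.05 s, during which the arm holds its last target. There are 200 camera calls.

## Working session

There is one attempt and no reset: what is moved stays moved. The work goes in short steps, each a Python script; the robot and the scene stay as the last script left them, time stands still between calls to the robot, and variables do not carry over. Pictures are saved under pics/ and viewed, at most 10 in all, crops included, and the job is handed in when it is done.

```bash
mkdir -p pics; ls
python3 - <<'E'
from bench import bot
import cv2
for n in("scene","side","wrist"):
    im=bot.capture(n); cv2.imwrite(f"pics/{n}0.png",im[...,::-1])
    print(n,bot.camera_model(n))
a=[cv2.imread(f"pics/{n}0.png") for n in("scene","side")]
print(bot.read_time_s(),bot.read_orientation(),bot.read_ft_force())
E
```

```text
pics
scene {'fx': 466.4113670077345, 'fy': 466.4113670077345, 'cx': 255.59223379648583, 'cy': 180.48628878558267, 'eye': array([ 77.29098771, 616.76140845, 978.37972118]), 'rotation': array([-0.10672997,  0.33351064,  0.89185594, -0.28630815])}
side {'fx': 416.037431687494, 'fy': 416.037431687494, 'cx': 252.58735234014847, 'cy': 193.98992524626746, 'eye': array([ 533.92523259, -998.03743117,  665.70520306]), 'rotation': array([ 0.48582111, -0.01063855,  0.00238609,  0.87399026])}
wrist {'fx': 334.73037232118685, 'fy': 334.73037232118685, 'cx': 260.9620764297541, 'cy': 196.55684679215162, 'tool_from_camera': array([[-6.53578097e-04,  9.58256829e-01,  2.85908068e-01,
         8.19446813e+01],
       [ 9.99999401e-01,  8.77365403e-04, -6.54628900e-04,
         1.91836191e-01],
       [-8.78148460e-04,  2.85907468e-01, -9.58256828e-01,
        -1.84504574e+02],
       [ 0.00000000e+00,  0.00000000e+00,  0.00000000e+00,
         1.00000000e+00]])}
0.15 [ 9.91833972e-01  1.27533660e-01  6.33190296e-05 -7.30466688e-04] [1.28586686 0.54365299 1.13949636]
```

View pics/scene0.png

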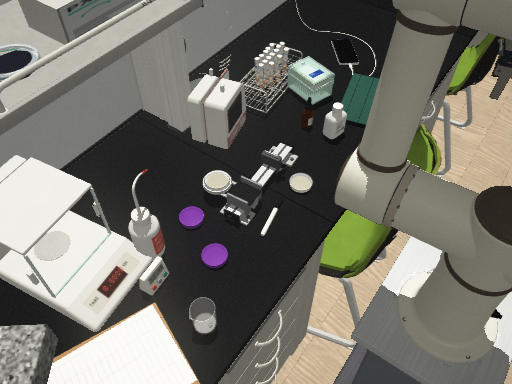

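View pics/side0.png

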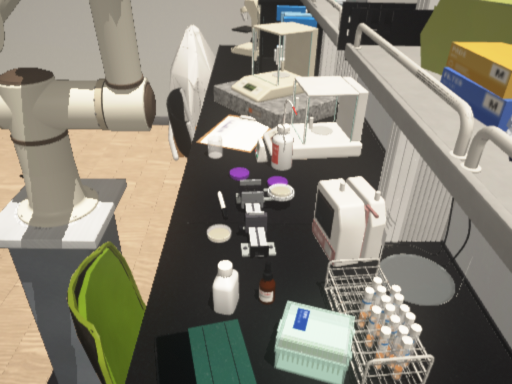

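The scene view shows the rail running from (236,212) to (288,152), with the dish at (217,181). In the side view the rail runs from (250,185) to (258,250), with the dish at (280,192). I'll enlarge both next.

Run:
```python
import cv2,numpy as np
a=cv2.imread("pics/scene0.png")[140:230,195:305];b=cv2.imread("pics/side0.png")[170:265,205:305]
a=cv2.resize(a,(400*110//110,int(400*90/110)),interpolation=cv2.INTER_CUBIC)
a=cv2.resize(cv2.imread("pics/scene0.png")[135:235,200:300],(400,400),interpolation=cv2.INTER_CUBIC)
b=cv2.resize(cv2.imread("pics/side0.png")[170:270,205:305],(400,400),interpolation=cv2.INTER_CUBIC)
cv2.imwrite("pics/crop0.png",np.hstack([a,b]))
```

```text
(no output)
```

View pics/crop0.png

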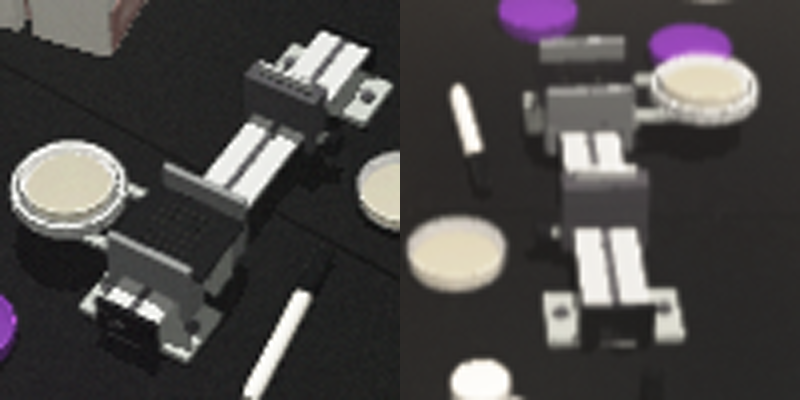

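The left crop shows the start-side wall top centred near scene (238,199) and the stop-side wall top near (251,182). The stop top is near (272,157), and the trough lies between the walls. I'll locate these coarsely and then take a closer look with the wrist camera.

```bash
cat > h.py <<'E'
from bench import bot
import numpy as np, cv2
from scipy.spatial.transform import Rotation as R
def cast(cam,px,z,pose=None):
    m=bot.camera_model(cam)
    if pose is None: eye=m["eye"]; Rm=R.from_quat(m["rotation"]).as_matrix()
    else:
        T=np.array(m["tool_from_camera"]); Rt=R.from_quat(pose[1]).as_matrix()
        Rm=Rt@T[:3,:3]; eye=np.array(pose[0])+Rt@T[:3,3]
    d=Rm@np.array([(px[0]-m["cx"])/m["fx"],-(px[1]-m["cy"])/m["fy"],-1])
    return eye+d*(z-eye[2])/d[2]
def down(yaw): # tool z down; tool x at yaw
    c,s=np.cos(yaw),np.sin(yaw)
    return R.from_matrix(np.array([[c,s,0],[s,-c,0],[0,0,-1]]))
E
python3 - <<'E'
from h import *
print(bot.camera_model("scene").keys())
for n,p,z in(("w1",(238,199),66),("w2",(251.25,181.75),66),("stop",(271.5,156.5),70),("dish",(217.2,181),55),("pen",(269,221),10)): print(n,cast("scene",p,z).round(1))
for n,p,z in(("w1",(350.5-0,180),66),("w2",(252.5,192),66),("stop",(256,214.5),68),("dish",(281,190),55)): print(n,cast("side",p,z).round(1))
print(R.from_quat(bot.read_orientation()).as_matrix().round(3))
E
```

```text
dict_keys(['fx', 'fy', 'cx', 'cy', 'eye', 'rotation'])
w1 [538.4  47.2  66. ]
w2 [544.9 -18.4  66. ]
stop [ 551.3 -120.5   70. ]
dish [624.6  23.8  55. ]
pen [458.8  23.6  10. ]
w1 [838.6  52.2  66. ]
w2 [552.2 -22.6  66. ]
stop [ 560.4 -134.    68. ]
dish [633.4   8.4  55. ]
[[ 0.967  0.253 -0.   ]
 [ 0.253 -0.967  0.001]
 [ 0.    -0.001 -1.   ]]
```

Run:
```python
from h import *
bot.close(20)
q=down(np.radians(96)).as_quat()
bot.movep([545,-30,220],q)
bot.dwell(0.2)
p,o=bot.read_ee_pos(),bot.read_orientation()
im=bot.capture("wrist"); cv2.imwrite("pics/wrist1.png",im[...,::-1]); np.savez("w1.npz",p=p,o=o)
cv2.imwrite("pics/wrist1b.png",cv2.resize(im[...,::-1],(768,576),interpolation=cv2.INTER_CUBIC))
print(p,bot.read_q(),bot.read_time_s(),bot.read_ft_force(),bot.read_width())
```

```text
[544.98126208 -30.55978241 219.95316465] [-2.77258915e-01  6.97825876e-02  1.65506095e+00 -4.49381631e-05
  1.41674529e+00 -3.81176705e-01] 4.1 [-0.04271206 -0.44438932 -0.95403411] 0.00571584767453863
```

View pics/wrist1b.png

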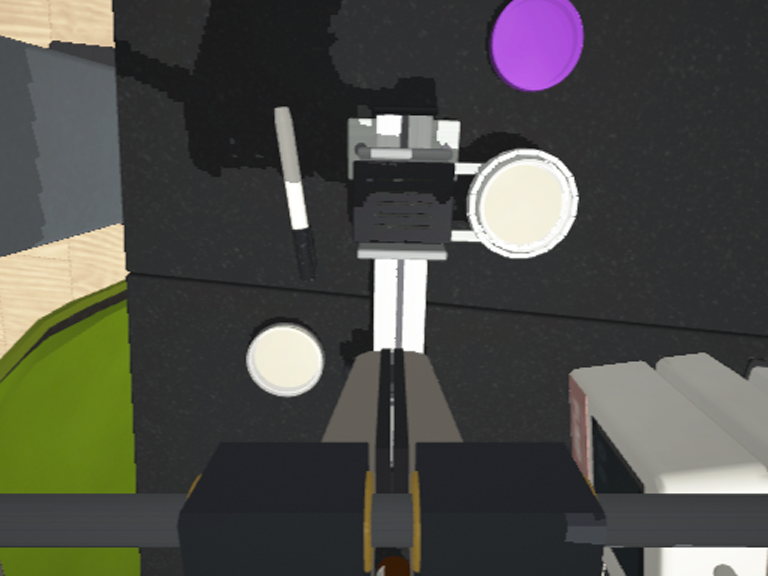

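The wrist view (×1.5 scale) shows the start wall top near row 153, columns 357–452, and the stop-side wall top near row 254, columns 357–447. The black plate lies between them, the dish is at (523,203), and the gripper hides the stop.

Run:
```python
from h import *
d=np.load("w1.npz");P=(d["p"],d["o"])
c=lambda x,y,z:cast("wrist",(x/1.5,y/1.5),z,P)
for n,x,y,z in(("w1L",357,153,66),("w1R",453,154,66),("w2L",358,254,66),("w2R",447,254,66),("rail a",400.5,262,30),("rail b",400,345,30),("railstart",405,125,30),("dish",523,203,55),("spare",285,359,13)): print(n,c(x,y,z).round(1))
im=cv2.imread("pics/wrist1.png");g=cv2.cvtColor(im,cv2.COLOR_BGR2GRAY)
print("col",[(r,int(g[r,255:285].mean())) for r in range(92,180)])
print("w2row",g[168:171,228:308].mean(0).astype(int)); print("w1row",g[101:104,228:312].mean(0).astype(int))
for r in(180,200,220): print(r,g[r,240:295])
```

```text
w1L [516.   42.5  66. ]
w1R [578.   48.3  66. ]
w2L [522.2 -24.   66. ]
w2R [583.1 -17.7  66. ]
rail a [553.4 -34.8  30. ]
rail b [ 560.4 -102.7   30. ]
railstart [545.9  64.1  30. ]
dish [631.8  20.9  55. ]
spare [ 466.  -132.3   13. ]
col [(92, 142), (93, 142), (94, 142), (95, 142), (96, 142), (97, 142), (98, 122), (99, 133), (100, 159), (101, 170), (102, 171), (103, 171), (104, 162), (105, 142), (106, 102), (107, 88), (108, 40), (109, 38), (110, 33), (111, 31), (112, 31), (113, 31), (114, 31), (115, 31), (116, 31), (117, 31), (118, 30), (119, 40), (120, 41), (121, 31), (122, 31), (123, 30), (124, 30), (125, 30), (126, 30), (127, 34), (128, 46), (129, 58), (130, 60), (131, 60), (132, 60), (133, 60), (134, 49), (135, 61), (136, 61), (137, 61), (138, 61), (139, 61), (140, 61), (141, 61), (142, 49), (143, 60), (144, 57), (145, 61), (146, 62), (147, 61), (148, 62), (149, 60), (150, 54), (151, 61), (152, 59), (153, 62), (154, 61), (155, 62), (156, 62), (157, 62), (158, 62), (159, 62), (160, 61), (161, 40), (162, 76), (163, 88), (164, 88), (165, 88), (166, 94), (167, 152), (168, 194), (1
[... 796 characters left out ...]
  27  27  27]
180 [ 50  48  48  47  50  50  38  27  29 129 240 254 253 253 253 253 253 253
 254 254 254 254 253 254 230 129 130 129 131 221 252 253 254 254 253 254
 254 254 254 254 254 254 254 252 205  53  51  49  50  50  51  50  49  49
  50]
200 [ 47  47  46  46  46  47  39  29  30 191 250 254 253 252 252 253 253 253
 254 254 253 253 254 245 178 130 130 129 160 243 253 253 254 253 253 253
 253 253 254 254 254 254 253 218  49  49  50  50  49  48  48  48  48  49
  49]
220 [ 28  30  31  33  32  31  29  30  43 205 252 254 253 252 252 253 253 253
 253 253 253 253 254 231 128 130 131 131 236 253 253 254 253 253 253 253
 253 254 253 253 254 252 207  61  54  53  51  52  53  56  55  52  51  51
  49]
```

```bash
cat >> h.py <<'E'
u=np.array([0.0872,-0.9962,0]); C=np.array([549.8,12.3,0]); Z=np.array([0,0,1.])
Q=down(np.arctan2(-u[1],-u[0])).as_quat()
E
python3 - <<'E'
from h import *
b=C+8*u
bot.movep(b+150*Z,Q)
bot.servo_line(b+72*Z,max_speed=100); bot.dwell(0.3)
F0=np.array(bot.read_ft_force()); np.save("F0.npy",F0)
print(bot.read_time_s(),bot.read_ee_pos(),F0)
for z in(67,65,63,61,60,59.4):
    bot.servo_line(b+z*Z,max_speed=20); bot.dwell(0.1)
    f=np.array(bot.read_ft_force())-F0; print(z,bot.read_ee_pos().round(2),f.round(2),f@u)
    if f[2]>9: break
print(bot.read_time_s())
E
```

```text
5.7417 [550.80799387   4.26067606  72.43795721] [ 0.00697133 -0.45137803 -0.45119071]
67 [550.48   4.34  66.96] [-0.12  0.12  1.  ] -0.12827600708098846
65 [550.5    4.33  64.99] [0.31 0.76 0.76] -0.7259525464708187
63 [550.46   4.33  62.94] [ 0.1  -0.21  0.22] 0.2139436368304742
61 [550.46   4.38  60.93] [ 0.51 -0.39  0.7 ] 0.4279571053442402
60 [550.53   4.31  60.  ] [0.47 0.56 0.1 ] -0.5156293350740896
59.4 [550.49   4.33  59.38] [ 0.05 -0.38  0.2 ] 0.3865368371401854
7.9917
```

No force at the expected depth, so I'll take a look.

Run:
```python
from h import *
w=bot.capture("wrist")[...,::-1];s=bot.capture("side")[...,::-1];c=bot.capture("scene")[...,::-1]
cv2.imwrite("pics/s2.png",s);cv2.imwrite("pics/w2.png",w);cv2.imwrite("pics/c2.png",c)
r=lambda a,n:cv2.resize(a,(n,n*a.shape[0]//a.shape[1]),interpolation=cv2.INTER_CUBIC)
top=np.hstack([r(s[140:240,200:300],300),r(c[130:230,200:300],300)])
cv2.imwrite("pics/v2.png",np.vstack([top,r(w[60:300,130:430][:, :],600)[:300]]))
print(bot.read_width(),R.from_quat(bot.read_orientation()).as_matrix().round(3))
```

```text
0.007945506044180884 [[-0.087  0.996  0.   ]
 [ 0.996  0.087 -0.   ]
 [-0.     0.    -1.   ]]
```

View pics/v2.png

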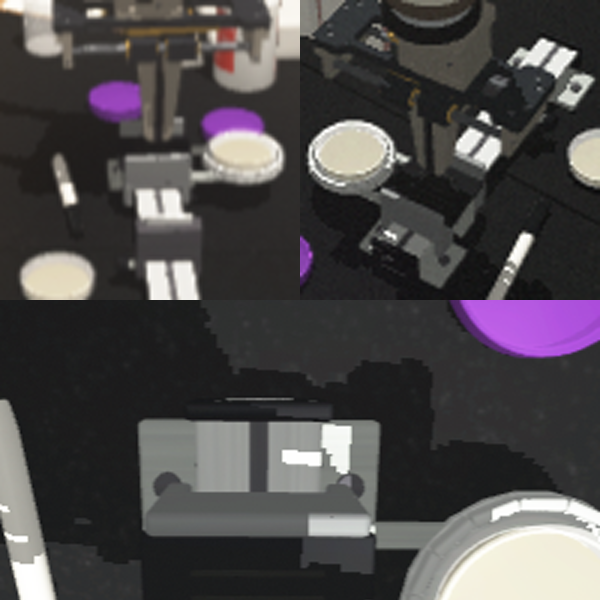

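The fingers are in the trough, between the walls and clear of the dish. The tips look higher than nominal, so I'll continue down under force control.

Run:
```python
from h import *
F0=np.load("F0.npy"); p=np.array(bot.read_ee_pos()); b=C+8*u
for z in np.arange(58.5,44,-1):
    bot.servo_line(b+z*Z,max_speed=25); bot.dwell(0.05)
    f=np.mean([bot.read_ft_force() for _ in range(3)],0)-F0; print(z,bot.read_ee_pos()[2].round(2),f.round(2))
    if f[2]>5.5: break
print(bot.read_time_s())
```

```text
58.5 58.43 [0.41 0.22 0.53]
57.5 57.43 [-0.76  0.47  1.39]
56.5 56.45 [0.05 0.8  0.82]
55.5 55.44 [-0.11  0.56  0.63]
54.5 54.44 [-0.03  0.72  0.55]
53.5 53.46 [ 0.08 -0.29  0.71]
52.5 52.44 [0.41 1.52 1.12]
51.5 51.45 [0.03 0.42 0.6 ]
50.5 50.44 [-0.05  0.38  1.13]
49.5 49.46 [-0.37 -0.05 -0.34]
48.5 48.47 [0.45 0.93 0.26]
47.5 47.46 [0.29 0.33 0.41]
46.5 46.46 [-0.57  0.04  0.49]
45.5 45.47 [-0.09  0.78  0.5 ]
44.5 44.46 [0.75 0.06 0.79]
12.6417
```

Run:
```python
from h import *
s=bot.capture("side")[...,::-1];c=bot.capture("scene")[...,::-1]
cv2.imwrite("pics/s3.png",s);cv2.imwrite("pics/c3.png",c)
r=lambda a:cv2.resize(a,(400,400),interpolation=cv2.INTER_CUBIC)
cv2.imwrite("pics/v3.png",np.hstack([r(s[160:220,225:285]),r(c[150:220,205:275])]))
# project nominal tip
m=bot.camera_model("side")
def proj(cam,P):
    m=bot.camera_model(cam); q=R.from_quat(m["rotation"]).as_matrix().T@(np.array(P)-m["eye"])
    return (m["cx"]+m["fx"]*q[0]/-q[2], m["cy"]-m["fy"]*q[1]/-q[2])
t=np.array(bot.read_ee_pos())
for cam in("side","scene"):
    print(cam,"tip",proj(cam,t-14*Z),"TCP",proj(cam,t), "plate",proj(cam,C+52*Z),"w2top",proj(cam,C+33.5*u+66*Z))
print(bot.read_tau().round(2))
```

```text
side tip (np.float64(251.57144603922987), np.float64(197.64627218886218)) TCP (np.float64(251.66836921094242), np.float64(193.4755675407407)) plate (np.float64(251.4632740019156), np.float64(189.75245966574988)) w2top (np.float64(252.6690122353297), np.float64(191.7155407200403))
scene tip (np.float64(244.50542814436793), np.float64(195.0101666359917)) TCP (np.float64(244.41200769430478), np.float64(191.6030927913901)) plate (np.float64(242.7459304883321), np.float64(191.79472287317427)) w2top (np.float64(249.40534077986302), np.float64(179.79215793251893))
[  0.   -38.6  -27.85   0.06   0.04  -0.  ]
```

View pics/v3.png

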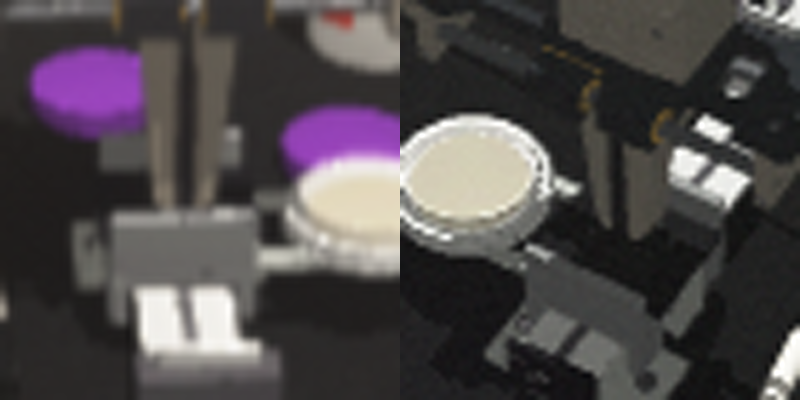

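The scene crop shows the fingertips at about scene (245,192). The nominal tip would be at row 195, so the closed tips end roughly level with the TCP, still at or above the plate. I'll keep going down, watching the force.

Run:
```python
from h import *
F0=np.load("F0.npy"); b=C+8*u
for z in np.arange(43.5,32,-1):
    bot.servo_line(b+z*Z,max_speed=40)
    f=np.mean([bot.read_ft_force() for _ in range(3)],0)-F0; print(z,bot.read_ee_pos()[2].round(2),f.round(2))
    if f[2]>5: break
print(bot.read_time_s())
```

```text
43.5 43.39 [-0.25  1.07  0.52]
42.5 42.4 [-0.52  0.22  1.73]
41.5 41.38 [ 0.36  1.04 -0.12]
40.5 40.42 [0.51 0.61 0.26]
39.5 39.39 [0.31 0.09 1.  ]
38.5 38.51 [-1.35 -0.14  0.94]
37.5 37.67 [0.35 0.49 0.91]
36.5 36.71 [0.42 0.4  3.57]
35.5 35.75 [-0.58  0.37  5.04]
14.9917
```

Run:
```python
from h import *
F0=np.load("F0.npy"); b=C+8*u
for z in np.arange(34.5,28,-.7):
    bot.servo_line(b+z*Z,max_speed=30); bot.dwell(.1)
    f=np.mean([bot.read_ft_force() for _ in range(3)],0)-F0; print(z,bot.read_ee_pos().round(2),f.round(2))
    if f[2]>8: break
print(bot.read_time_s())
c=bot.capture("scene")[...,::-1];s=bot.capture("side")[...,::-1];w=bot.capture("wrist")[...,::-1]
cv2.imwrite("pics/c4.png",c)
r=lambda a:cv2.resize(a,(400,400),interpolation=cv2.INTER_CUBIC)
cv2.imwrite("pics/v4.png",np.hstack([r(s[160:220,225:285]),r(c[150:220,205:275])]))
```

```text
34.5 [550.71   4.28  34.73] [-1.12  1.44  5.83]
33.8 [550.73   4.28  34.08] [-1.2   0.28  5.31]
33.099999999999994 [550.69   4.28  33.37] [-1.45  1.16  5.87]
32.39999999999999 [550.71   4.28  32.71] [-0.47  0.91  6.26]
31.69999999999999 [550.7    4.28  32.04] [-0.87 -0.08  6.4 ]
30.999999999999986 [550.72   4.28  31.44] [-1.59  0.41  6.17]
30.299999999999983 [550.78   4.26  31.37] [-3.51  1.34 10.65]
17.4417
```

View pics/v4.png

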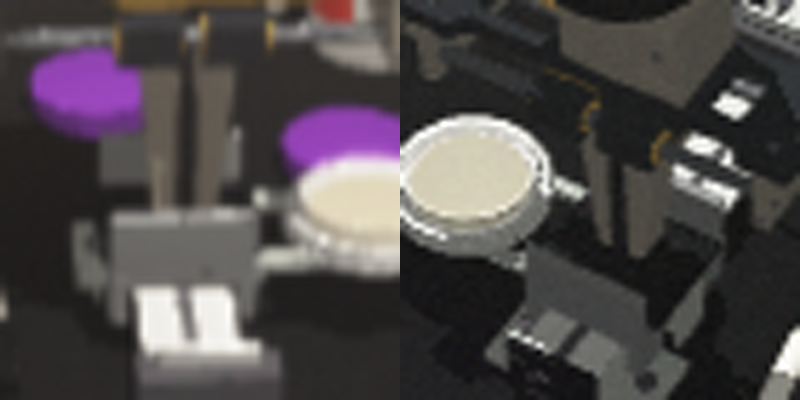

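The plate bottomed at TCP z≈31.4, with its contact point at about 38.4, so the 7 mm stroke matches. The dish and walls are clear in view. Next I'll push.

Run:
```python
from h import *
F0=np.load("F0.npy"); z=30.6
def go(s,v):
    bot.servo_line(C+s*u+z*Z,max_speed=v)
    f=np.mean([bot.read_ft_force() for _ in range(3)],0)-F0
    e=np.array(bot.read_ee_pos()); print(round(float(s),1),((e-C)@u).round(2),e[2].round(2),"along",(f@u).round(2),f.round(1))
    return f
go(8,10); 
for s,v in((14,15),(22,15),(45,30),(70,30)):
    f=go(s,v)
    if f@u<-9: break
else:
    s=70
    while s<180 and bot.read_time_s()<34:
        s+=2.5; f=go(s,30)
        if f@u<-6: break
print(bot.read_time_s())
```

```text
8.0 8.1 31.41 along 0.14 [-1.8 -0.3  9.7]
14.0 14.23 31.41 along -1.71 [-2.7  1.5 10.6]
22.0 22.23 31.41 along -0.24 [-2.9 -0.   9.9]
45.0 45.36 31.38 along -0.44 [-3.2  0.2 11. ]
70.0 70.37 31.4 along -1.01 [-2.7  0.8 10.3]
72.5 72.92 31.39 along -0.58 [-3.2  0.3 10.9]
75.0 75.42 31.37 along -0.27 [-3.5 -0.  10.5]
77.5 77.92 31.38 along -0.22 [-3.8 -0.1 10.6]
80.0 80.43 31.41 along -0.27 [-3.3 -0.  10.1]
82.5 82.93 31.4 along -0.21 [-3.1 -0.1 10.6]
85.0 85.42 31.38 along -0.51 [-3.9  0.2 11.2]
87.5 87.97 31.39 along 0.49 [-4.  -0.8 10.2]
90.0 90.44 31.4 along -0.57 [-3.7  0.2 10.4]
92.5 92.94 31.38 along -0.32 [-3.7 -0.  10.8]
95.0 95.45 31.4 along -1.16 [-3.5  0.9 10.7]
97.5 97.95 31.38 along 0.25 [-4.  -0.6 10.6]
100.0 100.45 31.37 along 0.08 [-4.9 -0.5 10.4]
102.5 102.1 31.39 along -2.83 [-4.   2.5 11.4]
105.0 103.72 31.36 along -5.69 [-3.2  5.4 11.5]
107.5 106.1 31.35 along -5.51 [-1.7  5.4 11.3]
110.0 108.62 31.38 along -6.38 [-1.5  6.3 10.1]
24.975
```

Along-rail force rose at s≈101.5 and settled at about 6 N as the tips slipped on the plate, so the carriage is against the stop at about 93 mm of travel. Dwell, lift, then check.

Run:
```python
from h import *
bot.dwell(0.3)
e=np.array(bot.read_ee_pos())
b=C+110*u
bot.servo_line(b+45*Z,max_speed=30)
bot.servo_line(b+180*Z,max_speed=120)
bot.dwell(0.2)
c=bot.capture("scene")[...,::-1];s=bot.capture("side")[...,::-1]
r=lambda a:cv2.resize(a,(400,400),interpolation=cv2.INTER_CUBIC)
cv2.imwrite("pics/v5.png",np.hstack([r(s[170:250,215:295]),r(c[130:220,210:300])]))
print(bot.read_time_s())
```

```text
27.4833
```

View pics/v5.png

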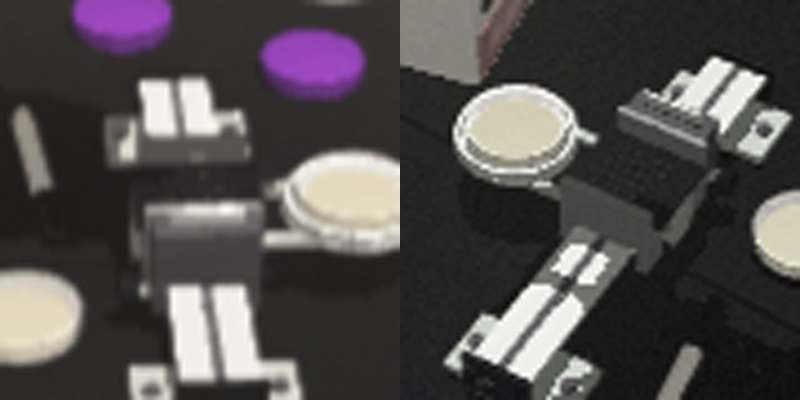

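The carriage sits against the finned stop: in the side crop the two tops meet at (205,210). The plate is up, the dish is in its seat, and the arm is clear, so I'm handing in.

```bash
python3 -c "
from bench import bot
print(bot.close_job())"
```

```text
the job is handed in; nothing more can be done
None
```

The job is handed in with no verdict returned: the carriage was pushed to the stop with the plate fully down, then released. The last pictures show it against the stop with the plate up, the dish seated and the arm clear.

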